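# Sort two mixed piles of wheel spinners onto their own kind

## Robot

A 6-joint arm with a two-finger parallel gripper is mounted at the origin on the work surface. World frame = base frame: x ahead of the robot, y to its left, z up, the work surface at z = 0. Lengths are in m, angles in rad, forces in N, time in s.
With the tool pointing down it reaches from about 0.325 to 0.9 m from the base axis. Payload 6.1 kg.
Tool frame: the origin (TCP) lies midway between the tips of the shut fingers; the grasp point (between the pads) lies pinch_z behind it (pinch_z is the distance from the TCP to the grasp point, in m); z points along the fingers, y is the direction in which the jaws open and shut (so a half turn about z gives the same grasp; the last joint's range is limited). The gripper opens to 87 mm and grips with 3 to 60 N. Pads are 19 mm wide; open, the fingers measure 117 mm over their backs; the gripper's body (75 mm by 190 mm) begins 51 mm behind the grasp point.
Start: joints at [-1.291, 0.22, 1.526, -0, 1.395, -0.126], TCP at [0.247, -0.574, 0.223] pointing down, gripper open.
Joint ranges: [-2.98, 2.98], [-0.91, 2.08], [0.09, 2.57], [-1.24, 4.39], [0.2, 2.65], [-2.68, 2.68]. Speed limits (rad/s): [2.57, 2.57, 3.01, 3.14, 3.14, 3.14].

## Interface

Orientations are given as [roll, pitch, yaw] about the fixed x, y, z axes, in that order (R = Rz(yaw) Ry(pitch) Rx(roll)).
In Python, from plant import * gives the robot as it stands.
- The arm moves only by the shell command python3 -m jog 'ROWS' [FORCE]. ROWS is JSON, a list of rows, each a list of 7 numbers: the opening, from 0 (shut) to 1 (fully open), then the shift along the tool's x, y, z in units of 30 mm (1.0 is 30 mm), then the turn, a rotation vector about the tool's x, y, z in units of 5 degrees (1.0 is 5 degrees). In form: [[fingers, tx, ty, tz, ax, ay, az], ...]. A call has 1 to 5 rows; each row is the pose to reach, as a shift and turn from the pose commanded when the call began, along the tool's axes at that moment; what a row does not reach only later rows make up. A row lasts 1/10 s, in which the tool goes at most 50 mm and 8.59 degrees, less where a joint would pass 70% of its speed; a pose out of reach is approached as far as the arm can. A call with a gripper value outside its range is refused whole. The fingers move at their own pace and stop on an object; FORCE is the grip in N (left out, the last holds). Time passes only in rows, so rows that repeat a pose let the fingers close. It gives the time, the measured TCP pose, the force and the opening at its end, in the units of the state.
- read_state(): the state, without advancing time (a new reading comes with each control period).
- get_image(name): name is "scene" or "top" or "wrist"; returns (picture, depth): 420x560x3 uint8, red, green, blue; 420x560 float32, m along the optical axis (not along the pixel's ray), 0 where there is no reading.
- camera_info(name): a dict with "K" (3x3 intrinsics, pixels), "pose" (4x4, takes a point from camera to world coordinates); the wrist camera has in their place "mount" (4x4, takes a point from camera to tool coordinates, whose origin is the TCP and whose axes are the flange's). Camera axes: x right, y down, z forward; pixel columns grow to the right and rows downward; lengths in m; the calibration is good to about 2 mm. A picture is of the moment at which its call begins: read the wrist's pose just before it. camera_info takes no time and is no camera call.
- sign_off(): hands the job in, once; it reports no verdict.
Trained networks look in the newest picture that a camera, given by its name, has taken for a name from the list of things; names that differ only in an ending like _2 or _b are one class to them, and where a whole thing is asked for, a point or a joint stands for the part that bears it (a point fixed in the world has none). Each returns a list of dicts, best first, with "conf" (0 to 1); they miss things now and then, are a little off and sometimes report something else, mostly with a low value. They report only what shows in the picture. A call takes as long as a camera call. They do not tell look-alikes from the thing itself.
- search_frame(camera, label): "extent" ([left, top, width, height] in pixels, round what is visible of it).
- cut_out(camera, label): "pixels" (420x560 bool, what is visible of it) and "extent" ([left, top, width, height] in pixels, round what is visible of it).
- mark_of(camera, label): "at" ([column, row] in pixels: a listed point, or the origin of a listed thing).
The state is a dict: "time_s": time; "joints": joint angles; "qvel": joint speeds; "joint_efforts": joint torques, N m; "tool_pos": TCP position; "orientation": TCP orientation; "wrist_force": force on the tool from outside, world axes, zero at the start; "torque": the same for the moment, N m; "opening": finger opening in m.
Only numpy, scipy, OpenCV 4.12 (cv2) and the standard library are available. Lean on these libraries where they do the work, as an engineer would, in place of code of your own. Each camera call takes 0.05 s, during which the arm holds its last target.

## Task

On this car-parts stall four wheel spinners and centre caps have been piled up two and two, kinds mixed. Take both piles apart and set each of the four pieces, right way up, squarely on top of the single piece of its own kind on the table, so that it sits down over its hub; set them down, do not drop them. Leave the singles lying where they are, and do not disturb the gauge or the spanner.

Things in the scene. Friction and masses are not known exactly. Their poses are not given: they have to be found in the camera images.
- two_eared: Bright metal spinner, two opposite ears along +x and -x, 156 mm over the ears, 20 mm high, dark bar on the hub's top, about 0.55 kg. To be moved; starts as the lower piece of either mixed pile. Skirt 90 mm wide, 18 mm high; on it a round hub 54 mm in diameter, upright to 40 mm, bevelled to a flat 48 mm top at 44 mm: grip it there from above (within 50 mm of the axis all else is under 18 mm). Origin: centre of underside, z up.
- three_eared: Bright metal spinner, three even ears (one along +x) reaching 66 mm from the axis, 20 mm high, dark three-armed mark on top, about 0.6 kg. To be moved; starts as the upper piece of either mixed pile. Skirt 90 mm wide, 18 mm high; on it a round hub 54 mm in diameter, upright to 40 mm, bevelled to a flat 48 mm top at 44 mm: grip it there from above (within 50 mm of the axis all else is under 18 mm). Origin: centre of underside, z up.
- eight_sided: Bright metal earless cap, skirt eight-sided, 88 mm across flats, dark eight-sided inlay on the hub's top, about 0.5 kg. To be moved; starts as the upper piece of either mixed pile. Skirt 90 mm wide, 18 mm high; on it a round hub 54 mm in diameter, upright to 40 mm, bevelled to a flat 48 mm top at 44 mm: grip it there from above (within 50 mm of the axis all else is under 18 mm). Origin: centre of underside, z up.
- flanged: Wheel centre cap, black round flange 130 mm wide, 6 to 8 mm thick, with four holes; plain bright hub; about 0.3 kg. To be moved; starts as the lower piece of either mixed pile. Skirt 90 mm wide, 18 mm high; on it a round hub 54 mm in diameter, upright to 40 mm, bevelled to a flat 48 mm top at 44 mm: grip it there from above (within 50 mm of the axis all else is under 18 mm). Origin: centre of underside, z up.
- two_eared_single: The two-eared piece lying alone on the table, same shape as two_eared; stays there and gets that one on top. Underside of each piece is hollow, a bore 72 mm wide, 16 mm deep: set centrally on another piece it drops over the 54 mm hub with 9 mm play all round and rests on the hub's top, its origin 28 mm above the other's. Origin: centre of underside, z up.
- three_eared_single: The three-eared piece lying alone on the table, same shape as three_eared; stays there and gets that one on top. Underside of each piece is hollow, a bore 72 mm wide, 16 mm deep: set centrally on another piece it drops over the 54 mm hub with 9 mm play all round and rests on the hub's top, its origin 28 mm above the other's. Origin: centre of underside, z up.
- eight_sided_single: The eight-sided piece lying alone on the table, same shape as eight_sided; stays there and gets that one on top. Underside of each piece is hollow, a bore 72 mm wide, 16 mm deep: set centrally on another piece it drops over the 54 mm hub with 9 mm play all round and rests on the hub's top, its origin 28 mm above the other's. Origin: centre of underside, z up.
- flanged_single: The flanged piece lying alone on the table, same shape as flanged; stays there and gets that one on top. Underside of each piece is hollow, a bore 72 mm wide, 16 mm deep: set centrally on another piece it drops over the 54 mm hub with 9 mm play all round and rests on the hub's top, its origin 28 mm above the other's. Origin: centre of underside, z up.
- gauge: Bystander: round dashboard instrument lying on its back, dial up, 84 mm wide, 50 mm high, loose. Origin: centre of its underside.
- spanner: Bystander: steel spanner 170 mm long lying flat at the left (+y) of the work, loose. Origin: under its middle, x along its length.
Not all that is in view belongs to the job. What is shaped like the eight_sided but yellow is not meant.

How it is judged:
At the end, for the whole second after the job is handed in: Each of the two-eared, three-eared, eight-sided and flanged pieces rests over the hub of the single of its own kind: axes within 12 mm, origin 23 to 33 mm above the single's, both upright within 0.12 rad and at rest, and each single still on the table within 40 mm of where it lay (horizontal distance between two_eared and two_eared_single below 0.012 m and z of two_eared in the frame of two_eared_single between 0.023 and 0.033 m and angle between each of two_eared, two_eared_single, three_eared, three_eared_single, eight_sided, eight_sided_single, flanged, flanged_single's own z axis and vertical below 0.12 rad and height (world z) of each of two_eared_single, three_eared_single, eight_sided_single, flanged_single below 0.006 m and linear speed of each of two_eared, two_eared_single, three_eared, three_eared_single, eight_sided, eight_sided_single, flanged, flanged_single below 0.02 m/s and distance of each of two_eared_single, three_eared_single, eight_sided_single, flanged_single from where it was at the start of the episode below 0.04 m and horizontal distance between three_eared and three_eared_single below 0.012 m and z of three_eared in the frame of three_eared_single between 0.023 and 0.033 m and horizontal distance between eight_sided and eight_sided_single below 0.012 m and z of eight_sided in the frame of eight_sided_single between 0.023 and 0.033 m and horizontal distance between flanged and flanged_single below 0.012 m and z of flanged in the frame of flanged_single between 0.023 and 0.033 m); the robot touches nothing.
It fails at once if the gauge is shifted more than 30 mm (distance of gauge from where it was at the start of the episode above 0.03 m).
It fails at once if the spanner is shifted more than 30 mm (distance of spanner from where it was at the start of the episode above 0.03 m).
It fails at once if one of the singles is shifted more than 40 mm (distance of any of two_eared_single, three_eared_single, eight_sided_single, flanged_single from where it was at the start of the episode above 0.04 m).
It fails at once if a piece is dropped onto its partner: over it, out of the fingers and more than 20 mm above its seat ((horizontal distance between two_eared and two_eared_single below 0.04 m and z of two_eared in the frame of two_eared_single above 0.048 m and contact force between the fingers and two_eared below 0.05 N) or (horizontal distance between three_eared and three_eared_single below 0.04 m and z of three_eared in the frame of three_eared_single above 0.048 m and contact force between the fingers and three_eared below 0.05 N) or (horizontal distance between eight_sided and eight_sided_single below 0.04 m and z of eight_sided in the frame of eight_sided_single above 0.048 m and contact force between the fingers and eight_sided below 0.05 N) or (horizontal distance between flanged and flanged_single below 0.04 m and z of flanged in the frame of flanged_single above 0.048 m and contact force between the fingers and flanged below 0.05 N)).
It also fails if it takes over 112 s, if anything falls off the work surface, if the arm or the gripper's body presses on something with over 40 N, if the wrist force passes 120 N, or if a joint passes its speed limit or range.

## Working session

There is one attempt and no reset: what is moved stays moved. The work goes in short steps, Python scripts to look and compute and a shell command to move; the robot and the scene stay as the last step left them, time stands still between calls to the robot, and variables do not carry over. Pictures are saved under pics/ and viewed, and the job is handed in when it is done.

```bash
ls; mkdir -p pics
python3 - <<'E'
from plant import *
import cv2,numpy as np
s=read_state();print({k:np.round(v,3).tolist() for k,v in s.items()})
try: print(pinch_z)
except Exception as e: print(e)
for n in ("scene","top","wrist"):
    p,d=get_image(n); cv2.imwrite(f"pics/{n}0.png",p[:,:,::-1]); np.save(f"/tmp/{n}_d.npy",d);np.save(f"/tmp/{n}_p.npy",p)
    c=camera_info(n);print(n,{k:np.round(v,3).tolist() if not isinstance(v,str) else v for k,v in c.items()})
E
```

```text
pics
{'time_s': 0.0, 'joints': [-1.291, 0.221, 1.528, 0.0, 1.395, -0.126], 'qvel': [-0.0, -0.002, 0.0, -0.002, 0.0, -0.001], 'joint_efforts': [-0.0, -49.462, -38.737, 0.07, 0.057, -0.0], 'tool_pos': [0.247, -0.574, 0.221], 'orientation': [-3.14, -0.0, 0.406], 'wrist_force': [-0.053, -0.487, 0.006], 'torque': [0.019, 0.022, 0.019], 'opening': 0.087}
0.0187
scene {'K': [[449.009, 0.0, 283.549], [0.0, 449.009, 207.246], [0.0, 0.0, 1.0]], 'pose': [[-0.082, 0.58, -0.81, 1.505], [0.997, 0.055, -0.062, 0.163], [0.009, -0.813, -0.583, 0.75], [0.0, 0.0, 0.0, 1.0]]}
top {'K': [[426.325, 0.0, 282.881], [0.0, 426.325, 206.864], [0.0, 0.0, 1.0]], 'pose': [[0.025, -0.998, 0.055, 0.458], [-1.0, -0.025, 0.003, 0.076], [-0.002, -0.055, -0.998, 1.093], [0.0, 0.0, 0.0, 1.0]]}
wrist {'K': [[352.855, 0.0, 284.009], [0.0, 352.855, 210.803], [0.0, 0.0, 1.0]], 'mount': [[-0.001, -0.964, -0.268, 0.073], [1.0, -0.001, -0.002, 0.001], [0.001, -0.268, 0.964, -0.161], [0.0, 0.0, 0.0, 1.0]]}
```

View pics/top0.png

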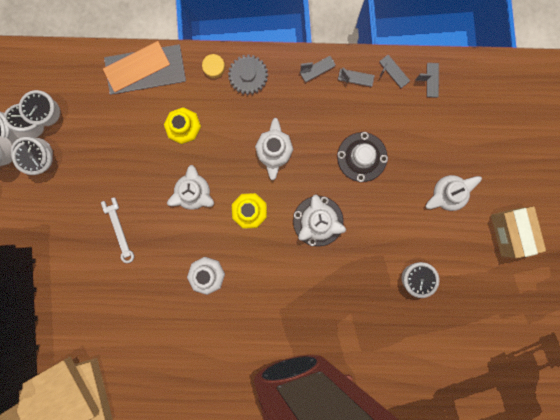

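View pics/scene0.png

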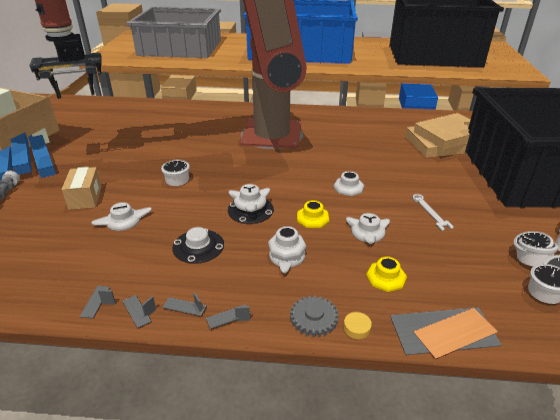

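The top view shows two piles: eight-sided on two-eared at (274,147) and three-eared on flanged at (320,221).
- **Singles:** two-eared (455,192), three-eared (190,191), eight-sided (205,276), flanged (363,156).
- **Look-alikes:** the yellow caps at (182,125) and (249,210) resemble the eight-sided piece. The gear at (248,75) and the gauge at (420,280) are also round.

Next I'll measure the positions.

```bash
cat > h.py <<'E'
from plant import *
import cv2,numpy as np
from scipy.spatial.transform import Rotation as Rot
def pts(d,K,T):
    v,u=np.mgrid[0:d.shape[0],0:d.shape[1]]
    P=np.stack([(u-K[0][2])/K[0][0]*d,(v-K[1][2])/K[1][1]*d,d],-1)
    T=np.array(T);return P@T[:3,:3].T+T[:3,3]
def wristT(s):
    R=Rot.from_euler('xyz',s['orientation']).as_matrix();T=np.eye(4);T[:3,:3]=R;T[:3,3]=s['tool_pos'];return T
E
python3 - <<'E'
from h import *
c=camera_info("top");d=np.load('/tmp/top_d.npy');P=pts(d,c['K'],c['pose']);np.save('/tmp/topP.npy',P)
for n,(u,v) in dict(pileA=(274,147),pileB=(320,221),two=(455,192),three=(190,191),eight=(205,276),fl=(363,156),y1=(182,125),y2=(249,210),gauge=(420,280),span=(118,231)).items():
    W=P[v-22:v+23,u-22:u+23].reshape(-1,3)
    zt=np.percentile(W[:,2],98); m=W[:,2]>zt-0.004
    Q=W[m][:,:2].astype(np.float32);
    # ring footprint: hub circle > zt-0.006
    (cx,cy),r=cv2.minEnclosingCircle(Q)
    print(n,'ztop %.3f'%zt,'cent',np.round(Q.mean(0),4),'circ',round(cx,4),round(cy,4),round(r*1000,1),m.sum(),'table z %.4f'%np.percentile(W[:,2],3))
p=np.load('/tmp/top_p.npy')
crop=lambda u,v:cv2.resize(p[v-35:v+35,u-35:u+35],(260,260),interpolation=cv2.INTER_CUBIC)
t=[crop(*x) for x in [(274,147),(320,221),(205,276),(455,192),(190,191),(363,156)]]
cv2.imwrite('pics/crop1.png',np.vstack([np.hstack(t[:3]),np.hstack(t[3:])])[:,:,::-1])
for n in ['eight_sided','two_eared','three_eared','flanged','eight_sided_single']:
    print(n,[(np.round(x['at']).tolist(),round(x['conf'],2)) for x in mark_of('top',n)])
E
```

```text
pileA ztop 0.075 cent [0.6562 0.1058] circ 0.5723 0.0952 116.2 264 table z -0.0024
pileB ztop 0.075 cent [ 0.4833 -0.0091] circ 0.4739 0.0209 57.5 289 table z -0.0006
two ztop 0.047 cent [ 0.5614 -0.3291] circ 0.5131 -0.1491 232.0 266 table z -0.0020
three ztop 0.047 cent [0.5493 0.3067] circ 0.5079 0.2074 140.8 285 table z -0.0022
eight ztop 0.047 cent [0.3441 0.2651] circ 0.3909 0.1837 126.9 282 table z -0.0021
fl ztop 0.046 cent [ 0.6464 -0.1134] circ 0.5649 -0.0298 150.7 293 table z -0.0004
y1 ztop 0.047 cent [0.715  0.3379] circ 0.6003 0.2173 200.7 264 table z -0.0027
y2 ztop 0.047 cent [0.5055 0.1638] circ 0.4914 0.1306 64.2 276 table z -0.0024
gauge ztop 0.053 cent [ 0.3487 -0.2562] circ 0.3988 -0.1114 196.6 565 table z -0.0027
span ztop 0.010 cent [0.448  0.4802] circ 0.4745 0.3068 231.4 273 table z -0.0028
eight_sided [([248.0, 209.0], 0.95), ([182.0, 126.0], 0.92), ([273.0, 144.0], 0.66), ([318.0, 220.0], 0.37)]
two_eared []
three_eared [([322.0, 221.0], 0.67), ([363.0, 158.0], 0.43)]
flanged []
eight_sided_single [([206.0, 274.0], 0.59)]
```

View pics/crop1.png

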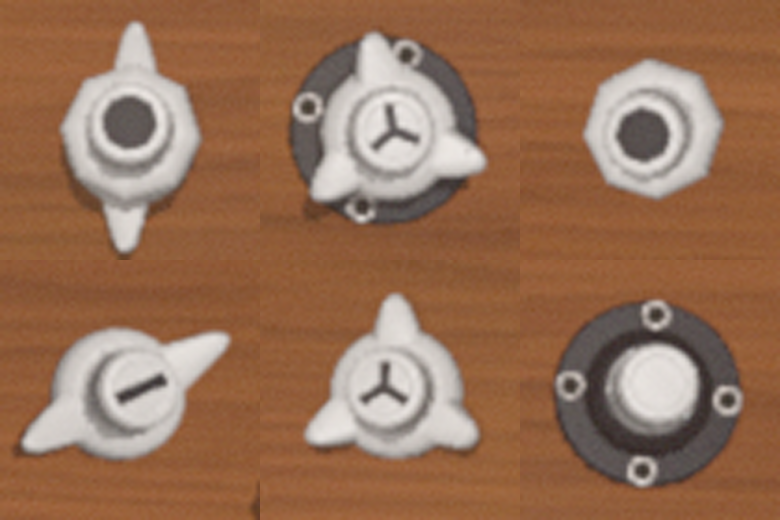

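View pics/wrist0.png

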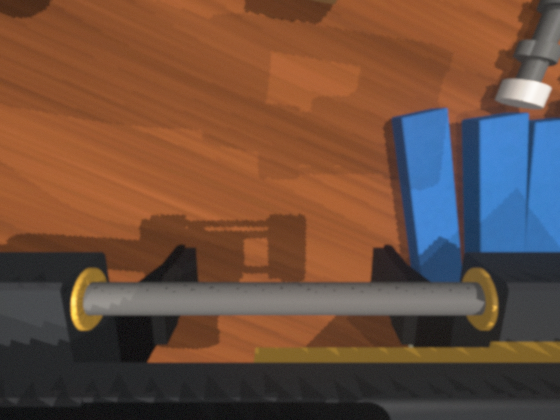

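```bash
cat >> h.py <<'E'
def hub(P,d,u,v,w=22,band=0.006):
    W=P[v-w:v+w+1,u-w:u+w+1].reshape(-1,3);dd=d[v-w:v+w+1,u-w:u+w+1].ravel()
    W=W[(dd>0.05)&(W[:,2]<0.3)]
    zt=np.percentile(W[:,2],97);Q=W[W[:,2]>zt-band]
    zt=np.median(Q[:,2]);Q=W[abs(W[:,2]-zt)<0.006]
    for _ in range(3):
        m=np.median(Q[:,:2],0);Q=Q[np.hypot(*(Q[:,:2]-m).T)<0.03]
    lo,hi=np.percentile(Q[:,:2],[2,98],axis=0)
    return Q[:,:2].mean(0),(lo+hi)/2,(hi-lo),zt
E
python3 - <<'E'
from h import *
import json
P=np.load('/tmp/topP.npy');d=np.load('/tmp/top_d.npy');R={}
for n,(u,v) in dict(pileA=(274,147),pileB=(320,221),two=(455,192),three=(190,191),eight=(205,276),fl=(363,156),gauge=(420,280)).items():
    a,b,w,z=hub(P,d,u,v);R[n]=a.tolist()
    W=P[v-40:v+40,u-40:u+40].reshape(-1,3)
    print(n,np.round(a,4),np.round(b,4),np.round(w,3),round(z,4),'table',np.round(np.median(W[W[:,2]<0.008,2]),4))
json.dump(R,open('top.json','w'))
s=read_state();a=np.array(R['pileA']);yaw=0.15
print(s['time_s'])
E
```

```text
pileA [0.6642 0.1063] [0.6644 0.1065] [0.047 0.048] 0.0721 table 0.0005
pileB [ 0.4834 -0.01  ] [ 0.4836 -0.0104] [0.047 0.048] 0.0722 table 0.001
two [ 0.5654 -0.3478] [ 0.5657 -0.3485] [0.048 0.048] 0.0443 table 0.0007
three [0.552  0.3142] [0.5525 0.3146] [0.047 0.049] 0.0443 table 0.0007
eight [0.3408 0.2706] [0.3404 0.2708] [0.046 0.048] 0.0447 table 0.0009
fl [ 0.6523 -0.1191] [ 0.6527 -0.1193] [0.047 0.048] 0.0437 table 0.001
gauge [ 0.3477 -0.2584] [ 0.3481 -0.2583] [0.053 0.053] 0.0501 table 0.0008
0.4
```

```bash
cat >> h.py <<'E'
def go(x,y,z,yaw=0.15):
    s=read_state();R=Rot.from_euler('xyz',s['orientation'])
    d=R.inv().apply(np.array([x,y,z])-s['tool_pos'])/0.03
    G=Rot.from_euler('xyz',[np.pi,0,yaw]);r=np.degrees((R.inv()*G).as_rotvec())/5
    print('t',s['time_s'],'shift',np.round(d,2),'norm',round(np.linalg.norm(d)/1.667,1),'turn',np.round(r,2),'pos',np.round(s['tool_pos'],4),'ori',np.round(s['orientation'],3),'F',np.round(s['wrist_force'],1),'open',round(s['opening'],4))
E
python3 -c "
from h import *
go(0.4835,-0.0102,0.2)"
```

```text
t 0.4 shift [ 14.67 -14.16   0.75] norm 12.2 turn [-0.   -0.    2.93] pos [ 0.2467 -0.5742  0.2224] ori [-3.141 -0.     0.406] F [-0.7 -0.8 -0.8] open 0.0874
```

```bash
python3 -m jog '[[1,1.15,-1.1,0,0,0,0.6],[1,2.3,-2.2,0,0,0,1.2],[1,3.5,-3.4,0,0,0,1.8],[1,4.7,-4.5,0,0,0,2.4],[1,5.8,-5.6,0,0,0,2.9]]' 40
python3 -c "
from h import *
go(0.4835,-0.0102,0.2)"
```

```text
time_s: 0.9
tool_pos: [0.3408, -0.3493, 0.2227]
orientation: [3.141, -0.001, 0.15]
wrist_force: [0.2, 0.7, 0.2]
opening: 0.0864
t 0.9 shift [  6.39 -10.46   0.76] norm 7.4 turn [ 0.   -0.01  0.  ] pos [ 0.3408 -0.3493  0.2227] ori [ 3.141e+00 -1.000e-03  1.500e-01] F [0.2 0.7 0.2] open 0.0864
```

```bash
python3 -m jog '[[1,0.86,-1.4,0.1,0,0,0],[1,1.7,-2.8,0.2,0,0,0],[1,2.6,-4.2,0.3,0,0,0],[1,3.4,-5.6,0.4,0,0,0],[1,4.3,-7.0,0.5,0,0,0]]' 40
python3 -m jog '[[1,0.86,-1.4,0.1,0,0,0],[1,1.7,-2.8,0.2,0,0,0],[1,2.09,-3.42,0.26,0,0,0],[1,2.09,-3.42,0.26,0,0,0],[1,2.09,-3.42,0.26,0,0,0]]' 40
python3 - <<'E'
from h import *
go(0.4835,-0.0102,0.2)
s=read_state();p,d=get_image('wrist');cv2.imwrite('pics/w1.png',p[:,:,::-1]);np.save('/tmp/wd.npy',d)
c=camera_info('wrist');P=pts(d,c['K'],wristT(s)@np.array(c['mount']));np.save('/tmp/wP.npy',P)
m=(d>0)&(abs(P[...,2]-0.072)<0.005)&(np.hypot(P[...,0]-0.4835,P[...,1]+0.0102)<0.035)
Q=P[m];print(m.sum(),Q.mean(0),np.percentile(Q,[2,98],axis=0))
E
```

```text
time_s: 1.4
tool_pos: [0.4362, -0.1222, 0.2079]
orientation: [3.141, -0.001, 0.152]
wrist_force: [1.6, -0.2, -0.0]
opening: 0.0868
time_s: 1.9
tool_pos: [0.482, -0.013, 0.1997]
orientation: [3.141, 0.001, 0.154]
wrist_force: [0.5, -0.4, 0.1]
opening: 0.0868
t 1.9 shift [ 0.06 -0.08 -0.01] norm 0.1 turn [0.   0.01 0.05] pos [ 0.482  -0.013   0.1997] ori [3.141e+00 1.000e-03 1.540e-01] F [ 0.5 -0.4  0.1] open 0.0868
2878 [ 0.48488818 -0.01116952  0.06982179] [[ 0.46117768 -0.03451054  0.06742136]
 [ 0.50769552  0.01217487  0.07163761]]
```

View pics/w1.png

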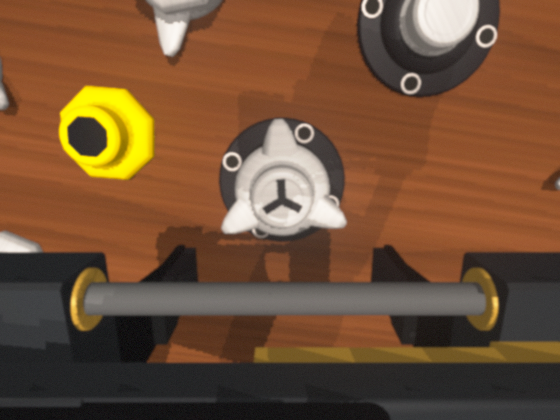

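The wrist view confirms the three-armed mark on the upper piece at (283,200), over the black flange. The two cameras agree within 2 mm, so I'm descending.

```bash
python3 -m jog '[[1,0.05,-0.08,1.3,0,0,0],[1,0.05,-0.08,2.6,0,0,0],[1,0.05,-0.08,3.9,0,0,0],[1,0.05,-0.08,4.6,0,0,0],[1,0.05,-0.08,4.9,0,0,0]]' 40
python3 -c "
from h import *
go(0.484,-0.0105,0.05)"
```

```text
time_s: 2.45
tool_pos: [0.481, -0.0117, 0.0503]
orientation: [-3.14, 0.004, 0.15]
wrist_force: [0.2, -0.2, -0.4]
opening: 0.0868
t 2.45 shift [ 0.1  -0.02  0.01] norm 0.1 turn [-0.01  0.05  0.  ] pos [ 0.481  -0.0117  0.0503] ori [-3.14   0.004  0.15 ] F [ 0.2 -0.2 -0.4] open 0.0868
```

```bash
python3 -m jog '[[1,0.09,-0.03,0.02,0,0,0],[0.3,0.09,-0.03,0.02,0,0,0],[0.3,0.09,-0.03,0.02,0,0,0],[0.3,0.09,-0.03,0.02,0,0,0],[0.3,0.09,-0.03,0.02,0,0,0]]' 40
python3 -m jog '[[0.3,0,0,0,0,0,0],[0.3,0,0,0,0,0,0],[0.3,0,0,0,0,0,0]]' 40
python3 -c "
from h import *
go(0.552,0.3142,0.17)"
```

```text
time_s: 2.95
tool_pos: [0.4865, -0.0093, 0.0531]
orientation: [3.141, -0.002, 0.153]
wrist_force: [0.8, -0.2, 0.0]
opening: 0.0629
time_s: 3.25
tool_pos: [0.4862, -0.0094, 0.0527]
orientation: [3.141, -0.001, 0.153]
wrist_force: [-0.3, -1.7, 5.1]
opening: 0.0529
t 3.25 shift [  3.81 -10.33  -3.92] norm 7.0 turn [ 0.01 -0.01  0.03] pos [ 0.4862 -0.0094  0.0527] ori [ 3.141e+00 -1.000e-03  1.530e-01] F [-0.3 -1.7  5.1] open 0.0529
```

```bash
python3 -m jog '[[0.3,0,0,-0.2,0,0,0],[0.3,0,0,-0.7,0,0,0],[0.3,0,0,-1.7,0,0,0],[0.3,0,0,-3,0,0,0],[0.3,0,0,-4,0,0,0]]' 45
python3 - <<'E'
from h import *
go(0.552,0.3142,0.17)
for n in ('wrist','top'):
    p,d=get_image(n);cv2.imwrite(f'pics/{n}2.png',p[:,:,::-1])
E
```

```text
time_s: 3.75
tool_pos: [0.485, -0.0088, 0.1729]
orientation: [-3.141, 0.001, 0.153]
wrist_force: [0.7, -0.7, -5.8]
opening: 0.0534
t 3.75 shift [  3.85 -10.3    0.1 ] norm 6.6 turn [-0.01  0.02  0.03] pos [ 0.485  -0.0088  0.1729] ori [-3.141e+00  1.000e-03  1.530e-01] F [ 0.7 -0.7 -5.8] open 0.0534
```

View pics/wrist2.png

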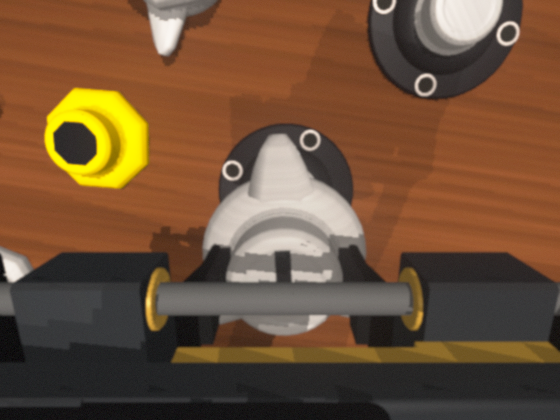

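The three-eared piece is held level in the wrist view and the wrist reads about 5.8 N, while the flanged piece stayed down. I'm carrying it to its single.

```bash
python3 -m jog '[[0.3,0.4,-1.0,0,0,0,0],[0.3,0.9,-2.4,0,0,0,0],[0.3,1.4,-3.9,0,0,0,0],[0.3,1.9,-5.2,0.05,0,0,0],[0.3,2.4,-6.4,0.05,0,0,0]]' 45
python3 -m jog '[[0.3,0.45,-1.2,0,0,0,0],[0.3,0.9,-2.4,0,0,0,0],[0.3,1.25,-3.3,0,0,0,0],[0.3,1.45,-3.9,0,0,0,0],[0.3,1.45,-3.9,0,0,0,0]]' 45
python3 -m jog '[[0.3,0,0,0,0,0,0],[0.3,0,0,0,0,0,0]]' 45
python3 - <<'E'
from h import *
go(0.552,0.3142,0.17)
s=read_state();p,d=get_image('wrist');cv2.imwrite('pics/w3.png',p[:,:,::-1])
E
```

```text
time_s: 4.35
tool_pos: [0.5257, 0.1933, 0.1669]
orientation: [-3.142, 0.005, 0.153]
wrist_force: [0.3, -1.2, -5.5]
opening: 0.0531
time_s: 4.85
tool_pos: [0.5509, 0.3159, 0.1665]
orientation: [-3.142, 0.005, 0.155]
wrist_force: [0.9, 0.3, -6.7]
opening: 0.0528
time_s: 5.05
tool_pos: [0.5519, 0.3127, 0.1685]
orientation: [3.14, 0.003, 0.152]
wrist_force: [0.5, -0.3, -6.1]
opening: 0.0529
t 5.05 shift [ 0.01 -0.05 -0.05] norm 0.0 turn [0.01 0.04 0.03] pos [0.5519 0.3127 0.1685] ori [3.14e+00 3.00e-03 1.52e-01] F [ 0.5 -0.3 -6.1] open 0.0529
```

View pics/w3.png

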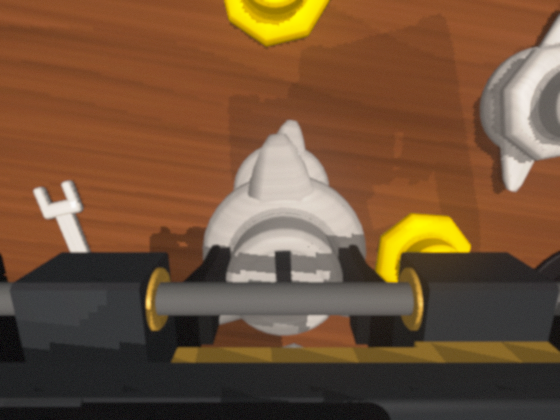

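```bash
python3 -m jog '[[0.3,0,-0.05,0.8,0,0,0],[0.3,0,-0.05,1.8,0,0,0],[0.3,0,-0.05,2.8,0,0,0],[0.3,0,-0.05,3.4,0,0,0],[0.3,0,-0.05,3.4,0,0,0]]' 45
python3 -m jog '[[0.3,0,0,0.05,0,0,0],[0.3,0,0,0.1,0,0,0],[0.3,0,0,0.15,0,0,0],[0.3,0,0,0.15,0,0,0]]' 45
python3 -c "
from h import *
go(0.552,0.3142,0.0527)"
```

```text
time_s: 5.6
tool_pos: [0.5499, 0.3131, 0.0646]
orientation: [3.14, 0.007, 0.151]
wrist_force: [-0.6, -0.5, -6.4]
opening: 0.0529
time_s: 6.0
tool_pos: [0.5533, 0.3155, 0.0652]
orientation: [-3.141, -0.002, 0.153]
wrist_force: [-0.6, 1.0, -5.2]
opening: 0.0529
t 6.0 shift [-0.05  0.04  0.42] norm 0.3 turn [-0.   -0.02  0.03] pos [0.5533 0.3155 0.0652] ori [-3.141e+00 -2.000e-03  1.530e-01] F [-0.6  1.  -5.2] open 0.0529
```

```bash
python3 -m jog '[[0.3,0,0,0.08,0,0,0],[0.3,0,0,0.16,0,0,0],[0.3,0,0,0.2,0,0,0],[0.3,0,0,0.2,0,0,0]]' 45
python3 -m jog '[[0.3,0,0,0.05,0,0,0],[0.3,0,0,0.1,0,0,0],[0.3,0,0,0.1,0,0,0]]' 45
```

```text
time_s: 6.4
tool_pos: [0.5524, 0.3152, 0.0576]
orientation: [3.141, 0.001, 0.153]
wrist_force: [-0.0, 0.3, -5.6]
opening: 0.0526
time_s: 6.7
tool_pos: [0.5525, 0.3152, 0.0548]
orientation: [3.141, 0.001, 0.153]
wrist_force: [-0.3, 0.3, -5.9]
opening: 0.053
```

```bash
python3 -m jog '[[0.3,0,0,0.03,0,0,0],[0.3,0,0,0.07,0,0,0],[0.3,0,0,0.07,0,0,0]]' 45
```

```text
time_s: 7.0
tool_pos: [0.5526, 0.3152, 0.0528]
orientation: [3.142, 0.0, 0.153]
wrist_force: [-0.4, -0.8, -6.0]
opening: 0.053
```

```bash
python3 -m jog '[[0.3,0,0,0.03,0,0,0],[0.3,0,0,0.05,0,0,0],[0.3,0,0,0.05,0,0,0]]' 45
```

```text
time_s: 7.3
tool_pos: [0.5529, 0.3154, 0.0527]
orientation: [3.142, -0.0, 0.153]
wrist_force: [-4.9, -1.4, 4.0]
opening: 0.0531
```

Contact is clear: the wrist force went from -6 to +4 N at the expected height. Releasing.

```bash
python3 -m jog '[[1,0,0,-0.02,0,0,0],[1,0,0,-0.02,0,0,0],[1,0,0,-0.02,0,0,0],[1,0,0,-0.02,0,0,0]]' 45
python3 -m jog '[[1,0,0,-0.3,0,0,0],[1,0,0,-1.2,0,0,0],[1,0,0,-2.6,0,0,0],[1,0,0,-4,0,0,0],[1,0,0,-4.5,0,0,0]]' 45
python3 - <<'E'
from h import *
go(0.6642,0.1063,0.17)
s=read_state();p,d=get_image('wrist');cv2.imwrite('pics/w4.png',p[:,:,::-1])
E
```

```text
time_s: 7.7
tool_pos: [0.5532, 0.3154, 0.0524]
orientation: [-3.141, -0.001, 0.153]
wrist_force: [-0.5, 0.5, -0.2]
opening: 0.0773
time_s: 8.2
tool_pos: [0.5554, 0.3165, 0.1937]
orientation: [-3.139, -0.009, 0.153]
wrist_force: [-0.0, 0.3, 1.3]
opening: 0.0868
t 8.2 shift [2.51 7.48 0.8 ] norm 4.8 turn [-0.03 -0.1   0.03] pos [0.5554 0.3165 0.1937] ori [-3.139 -0.009  0.153] F [-0.   0.3  1.3] open 0.0868
```

View pics/w4.png

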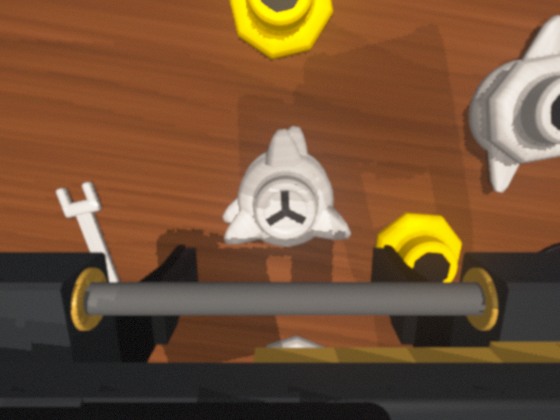

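The three-eared pair is seated, with its hub at (287,205) and the single just underneath. Next is the eight-sided piece on pile A, which has an eight-sided dark inlay and a bright body (not yellow).

```bash
python3 -m jog '[[1,0.5,1.5,0.1,0,0,0],[1,1.0,3.0,0.3,0,0,0],[1,1.5,4.5,0.5,0,0,0],[1,2.0,6.0,0.8,0,0,0],[1,2.51,7.48,0.8,0,0,0]]' 45
python3 -m jog '[[1,0,0,0,0,0,0],[1,0,0,0,0,0,0],[1,0,0,0,0,0,0]]' 45
python3 - <<'E'
from h import *
go(0.6643,0.1064,0.05)
s=read_state();p,d=get_image('wrist');cv2.imwrite('pics/w5.png',p[:,:,::-1])
c=camera_info('wrist');P=pts(d,c['K'],wristT(s)@np.array(c['mount']))
m=(d>0)&(abs(P[...,2]-0.071)<0.006)&(np.hypot(P[...,0]-0.6643,P[...,1]-0.1064)<0.035)
Q=P[m];print(m.sum(),Q.mean(0),np.percentile(Q,[2,98],axis=0))
E
```

```text
time_s: 8.75
tool_pos: [0.6602, 0.1031, 0.1599]
orientation: [-3.141, 0.004, 0.153]
wrist_force: [-0.7, 1.2, -0.5]
opening: 0.0872
time_s: 9.05
tool_pos: [0.6604, 0.1058, 0.1621]
orientation: [-3.141, 0.002, 0.153]
wrist_force: [-1.0, -0.4, 0.5]
opening: 0.0871
t 9.05 shift [0.14 0.   3.74] norm 2.2 turn [-0.01  0.02  0.04] pos [0.6604 0.1058 0.1621] ori [-3.141e+00  2.000e-03  1.530e-01] F [-1.  -0.4  0.5] open 0.0871
3871 [0.66711177 0.106386   0.06999174] [[0.6427972  0.08259571 0.06646049]
 [0.69008559 0.13005783 0.07175135]]
```

View pics/w5.png

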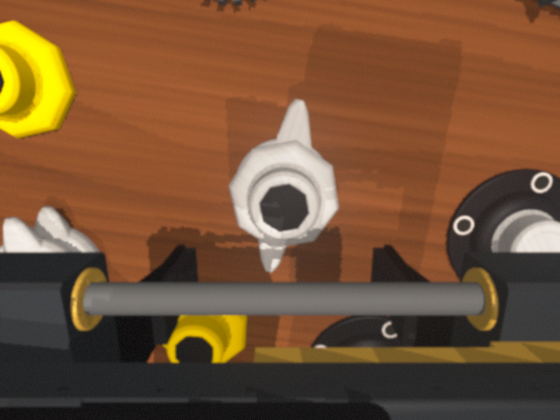

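```bash
python3 -m jog '[[1,0.17,0,0.6,0,0,0],[1,0.17,0,1.8,0,0,0],[1,0.17,0,2.8,0,0,0],[1,0.17,0,3.6,0,0,0],[1,0.17,0,3.72,0,0,0]]' 45
python3 -m jog '[[1,0,0,0,0,0,0],[0.3,0,0,0,0,0,0],[0.3,0,0,0,0,0,0],[0.3,0,0,0,0,0,0]]' 45
python3 -m jog '[[0.3,0,0,0,0,0,0],[0.3,0,0,0,0,0,0],[0.3,0,0,0,0,0,0],[0.3,0,0,0,0,0,0]]' 45
```

```text
time_s: 9.6
tool_pos: [0.6624, 0.1068, 0.0458]
orientation: [-3.141, 0.008, 0.154]
wrist_force: [-0.2, -0.2, -0.5]
opening: 0.0872
time_s: 10.0
tool_pos: [0.6675, 0.1058, 0.0533]
orientation: [3.141, -0.003, 0.153]
wrist_force: [0.7, -1.0, 0.0]
opening: 0.0702
time_s: 10.4
tool_pos: [0.6666, 0.106, 0.0522]
orientation: [-3.141, -0.001, 0.153]
wrist_force: [-1.3, 1.3, 2.9]
opening: 0.0532
```

```bash
python3 -m jog '[[0.3,0,0,-0.2,0,0,0],[0.3,0,0,-0.7,0,0,0],[0.3,0,0,-1.7,0,0,0],[0.3,0,0,-2.7,0,0,0],[0.3,0,0,-3.5,0,0,0]]' 45
python3 - <<'E'
from h import *
go(0.3408,0.2706,0.16)
s=read_state();p,d=get_image('wrist');cv2.imwrite('pics/w6.png',p[:,:,::-1])
E
```

```text
time_s: 10.9
tool_pos: [0.6666, 0.1055, 0.1588]
orientation: [3.141, -0.001, 0.153]
wrist_force: [0.8, 0.2, -4.0]
opening: 0.0531
t 10.9 shift [-9.9  -7.09 -0.05] norm 7.3 turn [ 0.   -0.01  0.03] pos [0.6666 0.1055 0.1588] ori [ 3.141e+00 -1.000e-03  1.530e-01] F [ 0.8  0.2 -4. ] open 0.0531
```

View pics/w6.png

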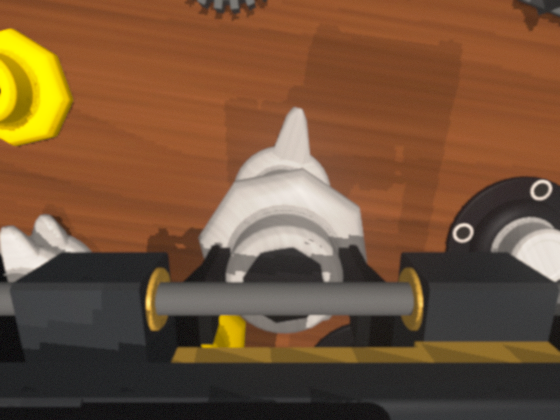

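```bash
python3 -m jog '[[0.3,-0.9,-0.65,0,0,0,0],[0.3,-2.1,-1.5,0,0,0,0],[0.3,-3.4,-2.4,0,0,0,0],[0.3,-4.7,-3.3,0,0,0,0],[0.3,-5.8,-4.1,0,0,0,0]]' 45
python3 -m jog '[[0.3,-1.1,-0.8,0,0,0,0],[0.3,-2.2,-1.6,0,0,0,0],[0.3,-3.1,-2.3,0,0,0,0],[0.3,-3.8,-2.8,0,0,0,0],[0.3,-4.1,-2.98,0,0,0,0]]' 45
python3 -m jog '[[0.3,0,0,0,0,0,0],[0.3,0,0,0,0,0,0],[0.3,0,0,0,0,0,0]]' 45
python3 - <<'E'
from h import *
go(0.3408,0.2706,0.065)
s=read_state();p,d=get_image('wrist');cv2.imwrite('pics/w7.png',p[:,:,::-1])
E
```

```text
time_s: 11.45
tool_pos: [0.4728, 0.2012, 0.1557]
orientation: [-3.142, 0.002, 0.153]
wrist_force: [0.0, 0.7, -4.0]
opening: 0.0529
time_s: 11.95
tool_pos: [0.3381, 0.271, 0.1561]
orientation: [3.142, 0.001, 0.155]
wrist_force: [-0.1, -0.4, -4.6]
opening: 0.0532
time_s: 12.25
tool_pos: [0.3416, 0.27, 0.1567]
orientation: [3.141, -0.001, 0.152]
wrist_force: [1.7, 0.7, -4.4]
opening: 0.0529
t 12.25 shift [-0.03 -0.02  3.06] norm 1.8 turn [ 0.   -0.01  0.02] pos [0.3416 0.27   0.1567] ori [ 3.141e+00 -1.000e-03  1.520e-01] F [ 1.7  0.7 -4.4] open 0.0529
```

View pics/w7.png

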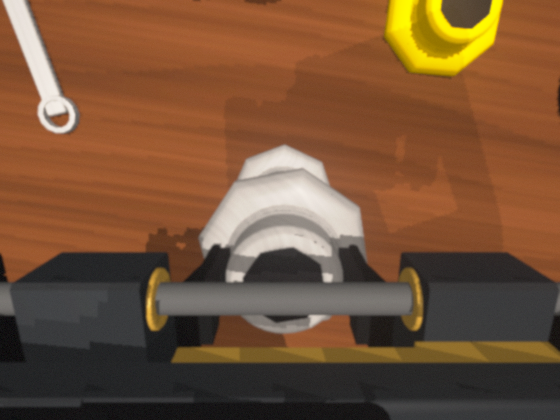

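Aligned over the eight-sided single (its edge shows at (285,150)), with the spanner well clear at the left. Lowering.

```bash
python3 -m jog '[[0.3,-0.02,-0.02,0.6,0,0,0],[0.3,-0.02,-0.02,1.6,0,0,0],[0.3,-0.02,-0.02,2.5,0,0,0],[0.3,-0.02,-0.02,2.9,0,0,0],[0.3,-0.02,-0.02,3.0,0,0,0]]' 45
python3 -m jog '[[0.3,0,0,0,0,0,0],[0.3,0,0,0.08,0,0,0],[0.3,0,0,0.16,0,0,0],[0.3,0,0,0.2,0,0,0],[0.3,0,0,0.2,0,0,0]]' 45
```

```text
time_s: 12.8
tool_pos: [0.3391, 0.27, 0.065]
orientation: [3.14, 0.003, 0.152]
wrist_force: [-0.8, -0.3, -4.0]
opening: 0.0533
time_s: 13.3
tool_pos: [0.3399, 0.2711, 0.0608]
orientation: [-3.141, -0.0, 0.153]
wrist_force: [-0.1, 0.3, -5.1]
opening: 0.0531
```

```bash
python3 -m jog '[[0.3,0,0,0.06,0,0,0],[0.3,0,0,0.12,0,0,0],[0.3,0,0,0.18,0,0,0],[0.3,0,0,0.2,0,0,0],[0.3,0,0,0.2,0,0,0]]' 45
python3 -m jog '[[0.3,0,0,0.03,0,0,0],[0.3,0,0,0.06,0,0,0],[0.3,0,0,0.06,0,0,0]]' 45
```

```text
time_s: 13.8
tool_pos: [0.3397, 0.2709, 0.0543]
orientation: [3.141, 0.0, 0.153]
wrist_force: [0.3, 0.7, -4.8]
opening: 0.0532
time_s: 14.1
tool_pos: [0.3397, 0.2709, 0.0526]
orientation: [3.142, 0.0, 0.153]
wrist_force: [0.0, 0.0, -4.3]
opening: 0.0532
```

```bash
python3 -m jog '[[0.3,0,0,0.03,0,0,0],[0.3,0,0,0.05,0,0,0],[0.3,0,0,0.05,0,0,0]]' 45
```

```text
time_s: 14.4
tool_pos: [0.3399, 0.271, 0.0521]
orientation: [3.141, 0.0, 0.153]
wrist_force: [-4.4, -2.6, 5.3]
opening: 0.053
```

Seated (+5 N). Releasing and heading up.

```bash
python3 -m jog '[[1,0,0,-0.02,0,0,0],[1,0,0,-0.02,0,0,0],[1,0,0,-0.02,0,0,0],[1,0,0,-0.02,0,0,0]]' 45
python3 -m jog '[[1,0,0,-0.3,0,0,0],[1,0,0,-1.2,0,0,0],[1,0,0,-2.4,0,0,0],[1,0,0,-3.4,0,0,0],[1,0,0,-3.8,0,0,0]]' 45
python3 - <<'E'
from h import *
go(0.4835,-0.0102,0.13)
s=read_state();p,d=get_image('wrist');cv2.imwrite('pics/w8.png',p[:,:,::-1])
p,d=get_image('top');cv2.imwrite('pics/t8.png',p[:,:,::-1]);c=camera_info('top');P=pts(d,c['K'],c['pose'])
for n,u,v in (('two',275,147),('flanged',320,223),('three',190,191)):
    print(n,hub(P,d,u,v))
E
```

```text
time_s: 14.8
tool_pos: [0.3401, 0.2711, 0.052]
orientation: [-3.141, -0.001, 0.153]
wrist_force: [0.3, 1.3, 0.6]
opening: 0.0774
time_s: 15.3
tool_pos: [0.3416, 0.272, 0.1698]
orientation: [-3.14, -0.006, 0.153]
wrist_force: [0.6, 0.4, 0.2]
opening: 0.0872
t 15.3 shift [ 3.24 10.02  1.32] norm 6.4 turn [-0.02 -0.07  0.03] pos [0.3416 0.272  0.1698] ori [-3.14  -0.006  0.153] F [0.6 0.4 0.2] open 0.0872
two (array([0.66517518, 0.107486  ]), array([0.66530753, 0.10736927]), array([0.04767346, 0.04884477]), np.float64(0.04412896213201711))
flanged (array([ 0.4840224 , -0.00992682]), array([ 0.48415555, -0.01005269]), array([0.04712078, 0.04820218]), np.float64(0.04400790604039018))
three (array([0.54988394, 0.31371032]), array([0.55005976, 0.313674  ]), array([0.04645077, 0.04813458]), np.float64(0.07212233497364373))
```

View pics/w8.png

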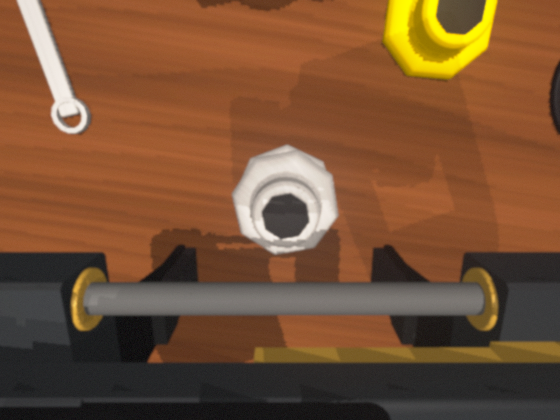

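View pics/t8.png

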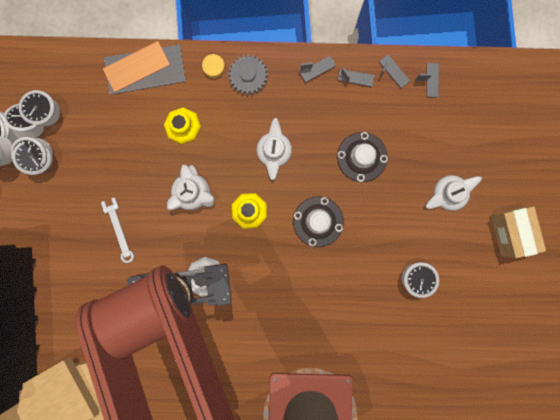

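Both placements sit level. The three-eared hub top is at z=0.072, 2 mm from its partner's axis. Next is the flanged piece at (0.484,-0.010).

```bash
python3 -m jog '[[1,0.45,1.4,0,0,0,0],[1,0.95,2.9,0.2,0,0,0],[1,1.4,4.4,0.4,0,0,0],[1,1.9,5.9,0.6,0,0,0],[1,2.35,7.3,0.8,0,0,0]]' 45
python3 -m jog '[[1,0.4,1.3,0,0,0,0],[1,0.75,2.3,0.1,0,0,0],[1,0.89,2.73,0.5,0,0,0],[1,0.89,2.73,0.5,0,0,0],[1,0.89,2.73,0.5,0,0,0]]' 45
python3 - <<'E'
from h import *
go(0.484,-0.01,0.0225)
E
```

```text
time_s: 15.9
tool_pos: [0.4421, 0.0633, 0.1397]
orientation: [-3.141, 0.002, 0.153]
wrist_force: [0.2, 0.5, 0.2]
opening: 0.0874
time_s: 16.4
tool_pos: [0.48, -0.0113, 0.125]
orientation: [-3.14, 0.004, 0.152]
wrist_force: [-0.3, 0.3, -0.2]
opening: 0.0873
t 16.4 shift [ 0.15 -0.02  3.42] norm 2.1 turn [-0.02  0.04  0.02] pos [ 0.48   -0.0113  0.125 ] ori [-3.14   0.004  0.152] F [-0.3  0.3 -0.2] open 0.0873
```

```bash
python3 -m jog '[[1,0.08,-0.02,0.6,0,0,0],[1,0.08,-0.02,1.6,0,0,0],[1,0.08,-0.02,2.5,0,0,0],[1,0.08,-0.02,2.9,0,0,0],[1,0.08,-0.02,2.9,0,0,0]]' 45
python3 -m jog '[[1,0,0,0,0,0,0],[1,0,0,0,0,0,0],[1,0,0,0,0,0,0]]' 45
python3 -c "
from h import *
go(0.484,-0.01,0.023)"
```

```text
time_s: 16.9
tool_pos: [0.4818, -0.0095, 0.0381]
orientation: [-3.14, 0.004, 0.154]
wrist_force: [0.0, 0.1, -0.2]
opening: 0.0872
time_s: 17.2
tool_pos: [0.4851, -0.0108, 0.0413]
orientation: [3.141, -0.003, 0.153]
wrist_force: [0.4, -1.0, -0.2]
opening: 0.0869
t 17.2 shift [-0.03 -0.03  0.61] norm 0.4 turn [ 0.01 -0.03  0.03] pos [ 0.4851 -0.0108  0.0413] ori [ 3.141e+00 -3.000e-03  1.530e-01] F [ 0.4 -1.  -0.2] open 0.0869
```

```bash
python3 -m jog '[[1,-0.02,-0.03,0.2,0,0,0],[1,-0.02,-0.03,0.4,0,0,0],[1,-0.02,-0.03,0.53,0,0,0],[1,-0.02,-0.03,0.55,0,0,0],[0.3,-0.02,-0.03,0.55,0,0,0]]' 45
python3 -m jog '[[0.3,0,0,0,0,0,0],[0.3,0,0,0,0,0,0],[0.3,0,0,0,0,0,0],[0.3,0,0,0,0,0,0],[0.3,0,0,0,0,0,0]]' 45
python3 -m jog '[[0.3,0,0,-0.2,0,0,0],[0.3,0,0,-0.7,0,0,0],[0.3,0,0,-1.7,0,0,0],[0.3,0,0,-2.9,0,0,0],[0.3,0,0,-3.8,0,0,0]]' 45
python3 - <<'E'
from h import *
go(0.6525,-0.1191,0.15)
s=read_state();p,d=get_image('wrist');cv2.imwrite('pics/w9.png',p[:,:,::-1])
E
```

```text
time_s: 17.7
tool_pos: [0.4829, -0.0099, 0.0229]
orientation: [-3.141, 0.001, 0.153]
wrist_force: [0.4, 0.2, -1.1]
opening: 0.0839
time_s: 18.2
tool_pos: [0.4833, -0.0099, 0.0235]
orientation: [3.141, -0.0, 0.153]
wrist_force: [0.0, -0.6, 0.6]
opening: 0.0529
time_s: 18.7
tool_pos: [0.4833, -0.0099, 0.1393]
orientation: [3.141, -0.001, 0.153]
wrist_force: [1.2, -0.3, -2.2]
opening: 0.0529
t 18.7 shift [ 5.02  4.46 -0.35] norm 4.0 turn [ 0.   -0.01  0.03] pos [ 0.4833 -0.0099  0.1393] ori [ 3.141e+00 -1.000e-03  1.530e-01] F [ 1.2 -0.3 -2.2] open 0.0529
```

View pics/w9.png

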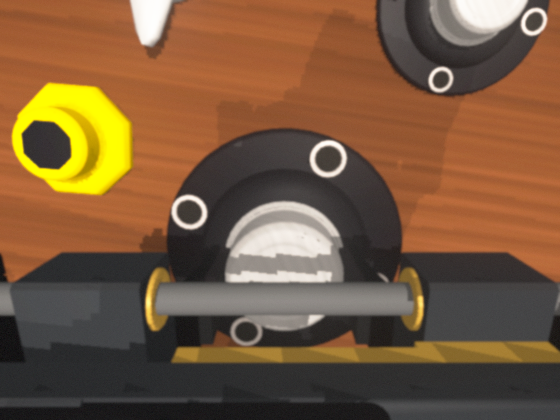

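```bash
python3 -m jog '[[0.3,0.7,0.6,0,0,0,0],[0.3,1.6,1.4,0,0,0,0],[0.3,2.6,2.3,0,0,0,0],[0.3,3.6,3.2,0,0,0,0],[0.3,4.4,3.9,0,0,0,0]]' 45
python3 -m jog '[[0.3,0.4,0.35,0,0,0,0],[0.3,0.6,0.55,0,0,0,0],[0.3,0.6,0.55,0,0,0,0],[0.3,0.6,0.55,0,0,0,0],[0.3,0.6,0.55,0,0,0,0]]' 45
python3 - <<'E'
from h import *
go(0.652,-0.1191,0.063)
s=read_state();p,d=get_image('wrist');cv2.imwrite('pics/w10.png',p[:,:,::-1])
E
```

```text
time_s: 19.25
tool_pos: [0.6325, -0.1067, 0.1363]
orientation: [-3.141, 0.001, 0.152]
wrist_force: [1.2, 0.4, -1.7]
opening: 0.0531
time_s: 19.75
tool_pos: [0.6509, -0.1182, 0.1371]
orientation: [-3.141, 0.001, 0.153]
wrist_force: [0.0, 0.3, -2.3]
opening: 0.0531
t 19.75 shift [0.03 0.04 2.47] norm 1.5 turn [-0.01  0.01  0.04] pos [ 0.6509 -0.1182  0.1371] ori [-3.141e+00  1.000e-03  1.530e-01] F [ 0.   0.3 -2.3] open 0.0531
```

View pics/w10.png

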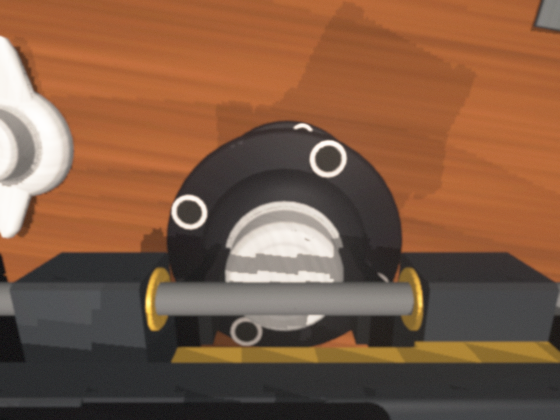

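The flanged piece hangs over its single, whose rim just shows at (300,128). Lowering.

```bash
python3 -m jog '[[0.3,0.03,0.04,0.6,0,0,0],[0.3,0.03,0.04,1.4,0,0,0],[0.3,0.03,0.04,2.1,0,0,0],[0.3,0.03,0.04,2.4,0,0,0],[0.3,0.03,0.04,2.45,0,0,0]]' 45
python3 -m jog '[[0.3,0,0,0,0,0,0],[0.3,0,0,0.06,0,0,0],[0.3,0,0,0.12,0,0,0],[0.3,0,0,0.17,0,0,0],[0.3,0,0,0.17,0,0,0]]' 45
```

```text
time_s: 20.3
tool_pos: [0.6511, -0.1194, 0.0612]
orientation: [-3.14, 0.004, 0.153]
wrist_force: [0.2, -0.6, -2.5]
opening: 0.0531
time_s: 20.8
tool_pos: [0.6529, -0.1201, 0.0589]
orientation: [3.141, -0.0, 0.153]
wrist_force: [-0.5, 0.5, -3.4]
opening: 0.0529
```

```bash
python3 -m jog '[[0.3,0,0,0.06,0,0,0],[0.3,0,0,0.12,0,0,0],[0.3,0,0,0.17,0,0,0],[0.3,0,0,0.2,0,0,0],[0.3,0,0,0.2,0,0,0]]' 45
python3 -m jog '[[0.3,0,0,0.03,0,0,0],[0.3,0,0,0.04,0,0,0],[0.3,0,0,0.04,0,0,0]]' 45
```

```text
time_s: 21.3
tool_pos: [0.6526, -0.12, 0.0524]
orientation: [-3.141, 0.0, 0.153]
wrist_force: [-0.1, -0.6, -2.3]
opening: 0.053
time_s: 21.6
tool_pos: [0.6529, -0.1201, 0.0516]
orientation: [3.142, -0.0, 0.153]
wrist_force: [0.5, -0.0, -3.4]
opening: 0.0532
```

```bash
python3 -m jog '[[0.3,0,0,0.03,0,0,0],[0.3,0,0,0.05,0,0,0],[0.3,0,0,0.05,0,0,0]]' 45
```

```text
time_s: 21.9
tool_pos: [0.653, -0.1201, 0.0515]
orientation: [3.141, -0.0, 0.153]
wrist_force: [-4.0, -0.0, 5.0]
opening: 0.0531
```

Seated (+5 N). I'm releasing it and moving on to the two-eared piece, measured at (0.6655,0.107).

```bash
python3 -m jog '[[1,0,0,-0.02,0,0,0],[1,0,0,-0.02,0,0,0],[1,0,0,-0.02,0,0,0],[1,0,0,-0.02,0,0,0]]' 45
python3 -m jog '[[1,0,0,-0.3,0,0,0],[1,0,0,-1.2,0,0,0],[1,0,0,-2.2,0,0,0],[1,0,0,-2.8,0,0,0],[1,0,0,-3,0,0,0]]' 45
python3 - <<'E'
from h import *
go(0.6657,0.107,0.12)
p,d=get_image('wrist');cv2.imwrite('pics/w11.png',p[:,:,::-1])
E
```

```text
time_s: 22.3
tool_pos: [0.653, -0.1201, 0.0506]
orientation: [3.141, -0.0, 0.153]
wrist_force: [-0.2, -0.4, -0.6]
opening: 0.0774
time_s: 22.8
tool_pos: [0.6547, -0.1206, 0.1445]
orientation: [3.139, -0.005, 0.153]
wrist_force: [-0.0, -0.1, -0.2]
opening: 0.0869
t 22.8 shift [ 1.51 -7.45  0.81] norm 4.6 turn [ 0.03 -0.06  0.03] pos [ 0.6547 -0.1206  0.1445] ori [ 3.139 -0.005  0.153] F [-0.  -0.1 -0.2] open 0.0869
```

View pics/w11.png

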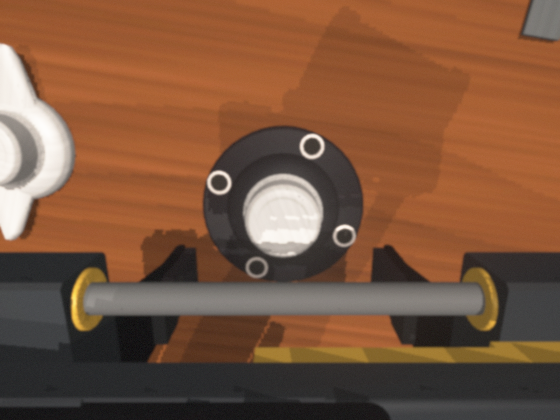

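The flanged piece sits squarely, hub at (284,215). Moving to the two-eared piece.

```bash
python3 -m jog '[[1,0.25,-1.2,0.1,0,0,0],[1,0.55,-2.7,0.2,0,0,0],[1,0.85,-4.2,0.4,0,0,0],[1,1.15,-5.7,0.5,0,0,0],[1,1.4,-6.9,0.6,0,0,0]]' 45
python3 -m jog '[[1,0.09,-0.5,0,0,0,0],[1,0.09,-0.55,0,0,0,0],[1,0.09,-0.55,0,0,0,0],[1,0.09,-0.55,0,0,0,0],[1,0.09,-0.55,0,0,0,0]]' 45
python3 - <<'E'
from h import *
go(0.6655,0.107,0.04)
s=read_state();p,d=get_image('wrist');cv2.imwrite('pics/w12.png',p[:,:,::-1])
c=camera_info('wrist');P=pts(d,c['K'],wristT(s)@np.array(c['mount']))
m=(d>0)&(abs(P[...,2]-0.043)<0.006)&(np.hypot(P[...,0]-0.6643,P[...,1]-0.1064)<0.035)
Q=P[m];print(m.sum(),Q.mean(0),np.percentile(Q,[2,98],axis=0))
E
```

```text
time_s: 23.35
tool_pos: [0.6615, 0.0934, 0.1208]
orientation: [-3.141, 0.003, 0.154]
wrist_force: [0.5, 0.5, 0.8]
opening: 0.087
time_s: 23.85
tool_pos: [0.6632, 0.1058, 0.1227]
orientation: [3.141, -0.0, 0.151]
wrist_force: [0.3, 1.1, 0.9]
opening: 0.0869
t 23.85 shift [ 0.08 -0.03  2.76] norm 1.7 turn [ 0.   -0.    0.01] pos [0.6632 0.1058 0.1227] ori [ 3.141 -0.     0.151] F [0.3 1.1 0.9] open 0.0869
4176 [0.66800352 0.10727592 0.04169443] [[0.64371871 0.08346331 0.03841171]
 [0.69095212 0.13096795 0.04354404]]
```

View pics/w12.png

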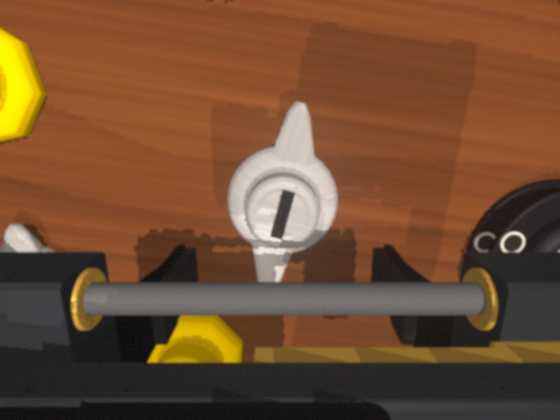

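The two-eared piece is at (283,208) with its bar visible, its ears along x and the jaws across them. Descending.

```bash
python3 -m jog '[[1,0.09,-0.05,0.6,0,0,0],[1,0.09,-0.05,1.5,0,0,0],[1,0.09,-0.05,2.3,0,0,0],[1,0.09,-0.05,2.7,0,0,0],[1,0.09,-0.05,2.7,0,0,0]]' 45
python3 -m jog '[[1,0,0,0,0,0,0],[1,0,0,0,0,0,0],[1,0,0,0,0,0,0]]' 45
python3 -c "
from h import *
go(0.6663,0.107,0.023)"
```

```text
time_s: 24.4
tool_pos: [0.6632, 0.1091, 0.0381]
orientation: [-3.141, 0.006, 0.152]
wrist_force: [-0.1, -0.1, 0.4]
opening: 0.0868
time_s: 24.7
tool_pos: [0.6667, 0.1096, 0.0434]
orientation: [3.141, -0.003, 0.153]
wrist_force: [0.9, -0.7, 0.3]
opening: 0.087
t 24.7 shift [-0.03  0.08  0.68] norm 0.4 turn [ 0.   -0.03  0.03] pos [0.6667 0.1096 0.0434] ori [ 3.141e+00 -3.000e-03  1.530e-01] F [ 0.9 -0.7  0.3] open 0.087
```

```bash
python3 -m jog '[[1,0,0.07,0.2,0,0,0],[1,0,0.07,0.4,0,0,0],[1,0,0.07,0.55,0,0,0],[1,0,0.07,0.6,0,0,0],[0.3,0,0.07,0.6,0,0,0]]' 45
python3 -m jog '[[0.3,0,0,0,0,0,0],[0.3,0,0,0,0,0,0],[0.3,0,0,0,0,0,0],[0.3,0,0,0,0,0,0],[0.3,0,0,0,0,0,0]]' 45
python3 -m jog '[[0.3,0,0,-0.2,0,0,0],[0.3,0,0,-0.7,0,0,0],[0.3,0,0,-1.7,0,0,0],[0.3,0,0,-3.0,0,0,0],[0.3,0,0,-4.2,0,0,0]]' 45
python3 - <<'E'
from h import *
go(0.5655,-0.348,0.15)
p,d=get_image('wrist');cv2.imwrite('pics/w13.png',p[:,:,::-1])
E
```

```text
time_s: 25.2
tool_pos: [0.6653, 0.1075, 0.0229]
orientation: [-3.141, 0.001, 0.153]
wrist_force: [0.3, -0.6, -0.2]
opening: 0.084
time_s: 25.7
tool_pos: [0.6659, 0.1075, 0.0239]
orientation: [-3.142, -0.0, 0.153]
wrist_force: [-0.1, 0.1, -0.4]
opening: 0.0534
time_s: 26.2
tool_pos: [0.6653, 0.1074, 0.1513]
orientation: [-3.142, 0.001, 0.153]
wrist_force: [0.8, 0.7, -4.4]
opening: 0.0528
t 26.2 shift [-5.6  14.5   0.05] norm 9.3 turn [-0.    0.01  0.03] pos [0.6653 0.1074 0.1513] ori [-3.142e+00  1.000e-03  1.530e-01] F [ 0.8  0.7 -4.4] open 0.0528
```

View pics/w13.png

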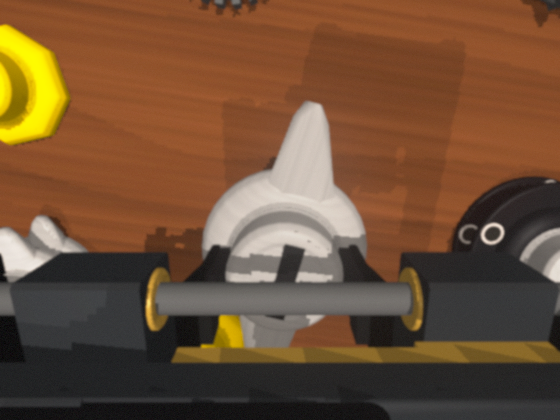

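Held level. Carrying it to the two-eared single; its underside is at about 0.127 m, well above the flanged stack (0.072 m).

```bash
python3 -m jog '[[0.3,-0.4,1.0,0,0,0,0],[0.3,-0.95,2.4,0,0,0,0],[0.3,-1.5,3.9,0,0,0,0],[0.3,-2.1,5.4,0,0,0,0],[0.3,-2.7,6.9,0,0,0,0]]' 45
python3 -m jog '[[0.3,-0.58,1.5,0,0,0,0],[0.3,-1.16,3.0,0,0,0,0],[0.3,-1.74,4.5,0,0,0,0],[0.3,-2.2,5.7,0,0,0,0],[0.3,-2.5,6.5,0,0,0,0]]' 45
python3 -m jog '[[0.3,-0.3,0.8,0,0,0,0],[0.3,-0.4,1.1,0,0,0,0],[0.3,-0.4,1.1,0,0,0,0],[0.3,-0.4,1.1,0,0,0,0],[0.3,-0.4,1.1,0,0,0,0]]' 45
python3 - <<'E'
from h import *
go(0.565,-0.348,0.064)
p,d=get_image('wrist');cv2.imwrite('pics/w14.png',p[:,:,::-1])
E
```

```text
time_s: 26.75
tool_pos: [0.6163, -0.1109, 0.15]
orientation: [3.142, -0.0, 0.153]
wrist_force: [1.5, -0.9, -5.7]
opening: 0.0531
time_s: 27.25
tool_pos: [0.5714, -0.3167, 0.15]
orientation: [3.141, 0.0, 0.15]
wrist_force: [-0.2, -0.6, -5.8]
opening: 0.0532
time_s: 27.75
tool_pos: [0.5663, -0.3465, 0.1496]
orientation: [-3.141, 0.0, 0.154]
wrist_force: [-0.1, -0.2, -4.6]
opening: 0.0531
t 27.75 shift [-0.05  0.04  2.85] norm 1.7 turn [-0.01  0.    0.05] pos [ 0.5663 -0.3465  0.1496] ori [-3.141  0.     0.154] F [-0.1 -0.2 -4.6] open 0.0531
```

View pics/w14.png

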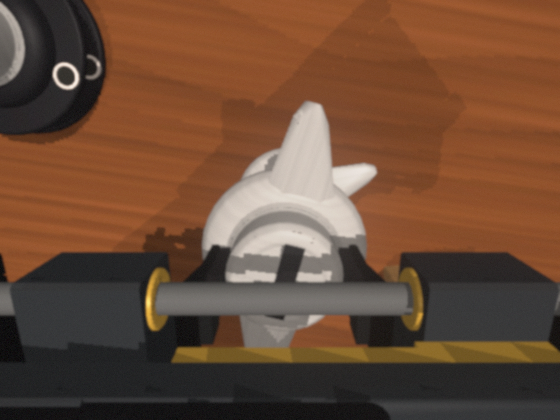

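```bash
python3 -m jog '[[0.3,-0.04,0.04,0.6,0,0,0],[0.3,-0.04,0.04,1.5,0,0,0],[0.3,-0.04,0.04,2.3,0,0,0],[0.3,-0.04,0.04,2.75,0,0,0],[0.3,-0.04,0.04,2.82,0,0,0]]' 45
python3 -m jog '[[0.3,0,0,0,0,0,0],[0.3,0,0,0.06,0,0,0],[0.3,0,0,0.12,0,0,0],[0.3,0,0,0.17,0,0,0],[0.3,0,0,0.17,0,0,0]]' 45
```

```text
time_s: 28.3
tool_pos: [0.5638, -0.3475, 0.0625]
orientation: [-3.138, 0.003, 0.154]
wrist_force: [0.1, -0.1, -5.2]
opening: 0.0531
time_s: 28.8
tool_pos: [0.5649, -0.3495, 0.0602]
orientation: [3.141, -0.0, 0.153]
wrist_force: [-0.5, 0.2, -5.4]
opening: 0.0531
```

```bash
python3 -m jog '[[0.3,0,0,0.06,0,0,0],[0.3,0,0,0.12,0,0,0],[0.3,0,0,0.18,0,0,0],[0.3,0,0,0.22,0,0,0],[0.3,0,0,0.22,0,0,0]]' 45
python3 -m jog '[[0.3,0,0,0.03,0,0,0],[0.3,0,0,0.06,0,0,0],[0.3,0,0,0.06,0,0,0]]' 45
```

```text
time_s: 29.3
tool_pos: [0.5647, -0.3492, 0.0529]
orientation: [-3.141, 0.0, 0.153]
wrist_force: [0.6, 0.4, -5.9]
opening: 0.0532
time_s: 29.6
tool_pos: [0.565, -0.3495, 0.0519]
orientation: [3.141, -0.0, 0.153]
wrist_force: [-1.0, 0.5, -2.7]
opening: 0.0529
```

```bash
python3 -m jog '[[0.3,0,0,0.02,0,0,0],[0.3,0,0,0.04,0,0,0],[0.3,0,0,0.04,0,0,0]]' 45
```

```text
time_s: 29.9
tool_pos: [0.5651, -0.3495, 0.0518]
orientation: [3.141, -0.0, 0.153]
wrist_force: [-3.9, 1.9, 6.0]
opening: 0.053
```

Seated at the expected height. I'm releasing, backing up, then moving aside to check all four from the top.

```bash
python3 -m jog '[[1,0,0,-0.02,0,0,0],[1,0,0,-0.02,0,0,0],[1,0,0,-0.02,0,0,0],[1,0,0,-0.02,0,0,0]]' 45
python3 -m jog '[[1,0,0,-0.3,0,0,0],[1,0,0,-1.2,0,0,0],[1,0,0,-2.4,0,0,0],[1,0,0,-3.6,0,0,0],[1,0,0,-4.5,0,0,0]]' 45
python3 -m jog '[[1,-1,1,0,0,0,0],[1,-2,2,0,0,0,0],[1,-3,3,0,0,0,0],[1,-4,4,0,0,0,0],[1,-5,5,0,0,0,0]]' 45
python3 -m jog '[[1,0,0,0,0,0,0],[1,0,0,0,0,0,0],[1,0,0,0,0,0,0],[1,0,0,0,0,0,0],[1,0,0,0,0,0,0]]' 45
python3 - <<'E'
from h import *
import json
p,d=get_image('top');cv2.imwrite('pics/t15.png',p[:,:,::-1]);c=camera_info('top');P=pts(d,c['K'],c['pose']);R=json.load(open('top.json'))
for n,u,v in (('two',455,192),('fl',363,156),('three',190,191),('eight',205,276),('gauge',420,280)):
    a,b,w,z=hub(P,d,u,v);print(n,np.round(a,4),np.round(w,3),round(z,4),'off mm',np.round((a-R[n])*1000,1))
p,d=get_image('scene');cv2.imwrite('pics/s15.png',p[:,:,::-1])
s=read_state();print(s['wrist_force'],s['time_s'])
E
```

```text
time_s: 30.3
tool_pos: [0.5651, -0.3496, 0.0511]
orientation: [3.141, -0.0, 0.153]
wrist_force: [0.0, 0.1, 0.7]
opening: 0.0775
time_s: 30.8
tool_pos: [0.5657, -0.35, 0.1896]
orientation: [3.139, -0.002, 0.153]
wrist_force: [0.8, -0.2, -0.2]
opening: 0.0872
time_s: 31.3
tool_pos: [0.4385, -0.5218, 0.1869]
orientation: [3.141, -0.0, 0.153]
wrist_force: [0.5, -0.3, -0.5]
opening: 0.087
time_s: 31.8
tool_pos: [0.4405, -0.5194, 0.1861]
orientation: [3.142, -0.0, 0.155]
wrist_force: [0.4, -0.0, -0.3]
opening: 0.0871
two [ 0.5645 -0.3476] [0.048 0.047] 0.0721 off mm [-0.8  0.2]
fl [ 0.6527 -0.1194] [0.047 0.047] 0.0719 off mm [ 0.5 -0.3]
three [0.5499 0.3138] [0.047 0.047] 0.0721 off mm [-2.1 -0.4]
eight [0.3393 0.2699] [0.048 0.049] 0.0727 off mm [-1.5 -0.7]
gauge [ 0.3479 -0.259 ] [0.053 0.054] 0.0499 off mm [ 0.1 -0.6]
[ 0.00253154  0.70047219 -0.17879291] 31.9
```

View pics/t15.png

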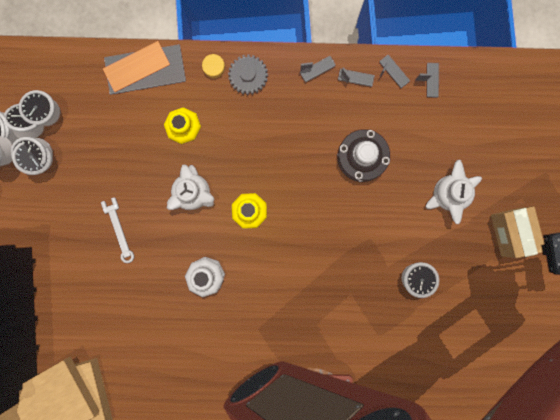

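View pics/s15.png

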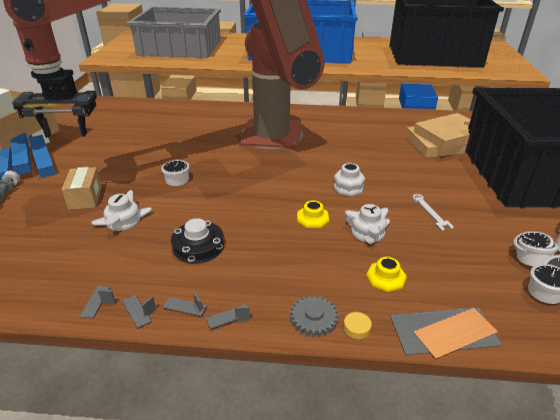

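The top view shows four stacks, at (460,192), (366,154), (190,191) and (205,278). Hub tops are at about 72 mm and every piece is within about 2 mm of its partner's axis. The gauge and the spanner are where they were, so I'm handing in.

```bash
python3 -c "
from plant import *
print(sign_off())"
```

```text
the job is handed in; nothing more can be done
None
```

I took both mixed piles apart and set each of the four pieces onto the single of its own kind. Each was lowered to a light contact of about 4–6 N before I let go. I handed the job in at about 32 s, and no verdict was reported.

- **Seating:** in the last top view all four hub tops measured 72–73 mm, where 72 mm is expected when seated. Each was 0.5–2.2 mm from where its single's axis measured at the start. The singles are now covered, so that is not a direct reading of where they lie now.
- **Bystanders:** the gauge measured within 1 mm of its start. I checked the spanner by eye only, and it looked unmoved. The arm was clear of everything.
- **Disagreements:** no check failed. The trained networks found no two-eared or flanged piece and rated the yellow caps highest for the eight-sided one, so I picked the pieces by sight and placed them from depth. The wrist and top cameras differed by up to 3 mm on hub positions, so I aimed between them.

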